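# Slip the union nut round the bent copper tail

## Robot

A 7-joint arm with a two-finger parallel gripper is mounted at the origin on the work surface; the furniture and walls round the work are solid. World frame = base frame: x ahead of the robot, y to its left, z up, the work surface at z = 0. Lengths are in m, angles in rad, forces in N, time in s.
With the tool pointing down it reaches from about 0.4 to 0.85 m from the base axis. Payload 10.4 kg.
Tool frame: the origin (TCP) lies at the very end of the fingers, on their centre line; the grasp point (between the pads) lies 19 mm behind it; z points along the fingers, y is the line along which they close (so a half turn about z gives the same grasp; the last joint's range is limited). The gripper opens to 87 mm and grips with 3 to 60 N. Pads are 19 mm wide; open, the fingers measure 117 mm over their backs; the gripper's body (75 mm by 190 mm) begins 51 mm behind the grasp point.
Start: joints at [1.284, 0.332, -0.065, 1.46, 0.022, 1.35, -0.088], TCP at [0.163, -0.603, 0.223] pointing down, gripper open.
Joint ranges: [-2.6, 2.6], [-0.5, 2.12], [-1.47, 1.34], [0.16, 2.42], [-1.27, 4.41], [0.06, 2.06], [-2.6, 2.6]. Speed limits (rad/s): [2.22, 2.22, 2.79, 2.79, 3.14, 3.14, 3.14].

## Interface

Orientations are given as a unit quaternion [x, y, z, w].
In Python, from bench import r gives the robot as it stands.
- The arm moves only by the shell command python3 -m crank 'ROWS' [FORCE]. ROWS is JSON, a list that holds one entry, the list of rows, each a list of 5 numbers: the shift along the tool's x, y, z in mm, then the turn about the tool's z in degrees, then the opening, from -1 (shut) to 1 (fully open). A call has 1 to 20 rows; each row is the pose to reach, as a shift and turn from the pose commanded when the call began, along the tool's axes at that moment; what a row does not reach only later rows make up. A row lasts 1/10 s, in which the tool goes at most 50 mm and 8.59 degrees, less where a joint would pass 70% of its speed; a pose out of reach is approached as far as the arm can. A call with a gripper value outside its range is refused whole. The fingers move at their own pace and stop on an object; FORCE is the grip in N (left out, the last holds). Time passes only in rows, so rows that repeat a pose let the fingers close. It gives the time, the measured TCP pose, the force, the opening and the grip force at its end, in the units of the state.
- r.read_state(): the state, without advancing time (a new reading comes with each control period).
- r.camera(name): name is "side" or "top"; returns a dict with "image" (420x560x3 uint8, red, green, blue), "vfov" (degrees; the focal length in pixels is half the picture's height over the tangent of half this angle, whatever the lens; pixels are square), "cx", "cy" (the principal point, pixels), "eye" and "attitude" of the camera in the world. Camera axes: x right, y down, z forward; pixel columns grow to the right and rows downward; lengths in m; the calibration is good to about 2 mm. A picture is of the moment at which its call begins. There is no depth.
- r.close_job(): hands the job in; it is judged then, once.
The state is a dict: "time": time; "joint_positions": joint angles; "joint_vel": joint speeds; "joint_torque": joint torques, N m; "ee_pos": TCP position; "eef_rot": TCP orientation; "ft_force": force on the tool from outside, world axes, zero at the start; "torque": the same for the moment, N m; "width": finger opening in m; "grip_force": force on a finger pad.
Only numpy, scipy, OpenCV 4.12 (cv2) and the standard library are available. Lean on these libraries where they do the work, as an engineer would, in place of code of your own. Each camera call takes 0.05 s, during which the arm holds its last target. There are 200 camera calls.

## Task

Slip the loose octagonal brass union nut onto the free plain end of the bent copper tail, open mouth first, and ease it along the tube and round the bend until it is fully home over the collar at the stand; then let go of it. The copper is soft: keep the nut in line with the tube so that it does not bind, use no more than about a kilogram of push, and do not bend the tail. Leave the oil bottle, the meter and the grey cup beside the work where they are.

Things in the scene. Friction and masses are not known exactly. Their poses are not given: they have to be found in the camera images.
- union_nut: Loose octagonal brass union nut, 34 mm across flats, 26 mm long, 0.12 kg, lying on a flat: axis level, 17 mm up, two upright flats at its sides for the grip. Origin on the axis at mid length, +x along the axis out of the open mouth. Mouth 26 mm wide, 10 mm deep (x = 3 to 13 mm); behind it a plain bore 17 mm wide, 16 mm long (x = -13 to 3 mm). The step at x = 3 mm is the shoulder.
- nut_mouth (a point): Centre of the nut's open mouth, on its axis, 13 mm in +x from the nut's origin.
- tail_stand: Grey stand, fixed to the bench. It holds a bent 15 mm copper tail level by its collar end; the tube axis is 115 mm up. Origin: middle of the foot's underside (foot 120 x 96 mm), z up. In its frame the bracket (46 mm wide, 138 mm high) ends at y = 10 mm, a lock nut at 18.5; the tube runs along +y at x = 0 from y = 41 to 81 mm, then bends towards -x.
- collar_seat (a point): On the tube axis, the stand-far face of the collar (24 mm wide, 5 mm thick; stand frame 0, 41, 115 mm), where the nut's shoulder stops; axes as the stand's, y along the tube away from the stand. With the nut home its origin lies at y = +3 mm here and its mouth covers the collar.
- bend_start (a point): On the tube axis where the bend begins (stand frame 0, 81, 115 mm; axes as the stand's). The tube bends level towards -x, nominally 90 degrees at 45 mm centre-line radius, then runs straight 50 mm to its plain end. Bent by hand: at the start, the middle and the end of the bend the direction is off by up to 0.05 rad, each on its own, so tube and nominal shape part by some mm.
- tail_end (a point): Centre of the free plain end, 115 mm up (stand frame nominally -95, 126, 115 mm); 3 mm taper down to 10 mm width. x points into the tube along the free leg, z up. Soft copper: a moment of about 1.6 N m anywhere in the bend bends it for good; over 20 N from nut or gripper spoils it.
- oiler: White oil bottle with red nozzle, 49 mm wide, 150 mm tall, loose, standing beyond the bend; origin at the centre of its underside. Not to be moved.
- next_meter: Blue water meter with brass ends, 75 x 185 x 120 mm, loose, standing beside the stand; origin at the centre of its underside. Not to be moved.
- grey_cup: Grey plastic register cup with lid, 67 mm wide, 65 mm tall, standing loose beside the stand; origin at the centre of its underside. Not to be moved.

How it is judged:
On the way, in this order (a step that is already met when the one before it is completed fails the run):
1. the nut is on the free leg, mouth towards the bend (x of union_nut in the frame of tail_end between 0.015 and 0.042 m and x of nut_mouth in the frame of tail_end above 0.03 m and y of union_nut in the frame of tail_end between -0.004 and 0.004 m and z of union_nut in the frame of tail_end between -0.004 and 0.004 m), for 0.1 s.
2. the nut has come round the bend onto the straight leg at the collar (y of union_nut in the frame of collar_seat below 0.03 m and x of union_nut in the frame of collar_seat between -0.004 and 0.004 m and z of union_nut in the frame of collar_seat between -0.004 and 0.004 m), for 0.1 s.
At the end, for the whole second after the job is handed in: The nut hangs on the tail at the stand with its mouth over the collar and its shoulder within 1.5 mm of the collar's back face, centred on the tube within 3 mm and in line with it within 0.15 rad, released and at rest (y of union_nut in the frame of collar_seat between 0 and 0.0045 m and x of union_nut in the frame of collar_seat between -0.003 and 0.003 m and z of union_nut in the frame of collar_seat between -0.003 and 0.003 m and angle between the x axis of union_nut and the y axis of tail_stand, either way round below 0.15 rad and linear speed of union_nut below 0.01 m/s); the robot touches nothing.
It fails at once if the nut is forced: more than 20 N between the nut and the tail or stand (contact force between union_nut and tail_stand above 20 N).
It fails at once if the gripper or arm presses on the tail or stand with more than 20 N (contact force between the arm and tail_stand above 20 N).
It fails at once if the tail is bent: its free end is moved more than 5 mm (distance of tail_end from where it was at the start of the episode above 0.005 m).
It fails at once if the oil bottle, the meter or the grey cup is moved more than 15 mm (distance of any of oiler, next_meter, grey_cup from where it was at the start of the episode above 0.015 m).
It also fails if it takes over 72 s, if anything falls off the work surface, if the arm or the gripper's body presses on something with over 40 N, if the wrist force passes 120 N, or if a joint passes its speed limit or range.

## Working session

There is one attempt and no reset: what is moved stays moved. The work goes in short steps, Python scripts to look and compute and a shell command to move; the robot and the scene stay as the last step left them, time stands still between calls to the robot, and variables do not carry over. Pictures are saved under pics/ and viewed, at most 10 in all, crops included, and the job is handed in when it is done.

```bash
ls; mkdir -p pics
python3 - <<'E'
from bench import r
import cv2
s=r.read_state();print({k:s[k] for k in('time','ee_pos','eef_rot','ft_force','width')})
for n in('side','top'):
    c=r.camera(n);cv2.imwrite(f'pics/{n}0.png',c['image'][:,:,::-1]);print(n,{k:v for k,v in c.items() if k!='image'})
E
```

```text
pics
{'time': 0.0, 'ee_pos': array([ 0.16285036, -0.60300891,  0.22176638]), 'eef_rot': array([ 9.91309098e-01,  1.31551443e-01, -1.47968276e-04, -6.83891630e-04]), 'ft_force': array([0.09060989, 0.37684264, 0.46752364]), 'width': 0.08710419124754504}
side {'vfov': 55.918240100459506, 'cx': 277.2328581952537, 'cy': 214.00389455057345, 'eye': array([-0.00976771,  0.62910094,  0.67336082]), 'attitude': array([-0.3370785 ,  0.81822457, -0.43285171,  0.17183141])}
top {'vfov': 53.02444286405624, 'cx': 281.8519826168843, 'cy': 203.19351717892695, 'eye': array([0.43989547, 0.01355656, 0.97260146]), 'attitude': array([ 0.70364524, -0.70348163,  0.08024506, -0.05964642])}
```

View pics/side0.png

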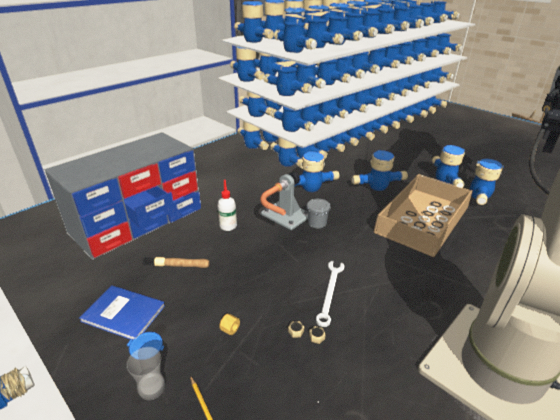

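View pics/top0.png

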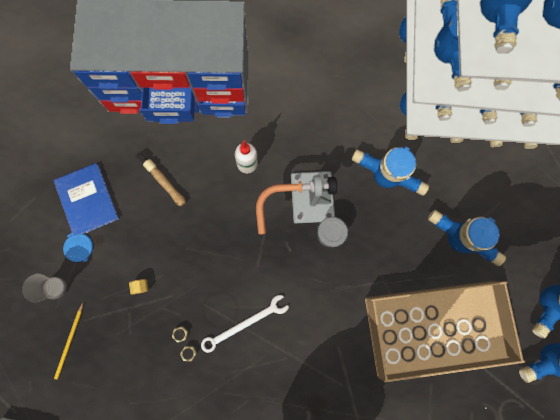

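The side view shows the nut at about (230,324) and the tail at about (275,200). The top view has the nut at (138,287), the tail's free end at (262,233), the bend at (265,192), the stand at (312,197), the oiler at (246,158) and the cup at (332,232).

```bash
cat > h.py <<'E'
import numpy as np, cv2
from scipy.spatial.transform import Rotation as R
from scipy.optimize import least_squares
from bench import r
def cam(n):
    c=r.camera(n); c['f']=210/np.tan(np.radians(c['vfov'])/2); c['R']=R.from_quat(c['attitude']).as_matrix(); return c
def proj(c,P):
    q=(np.atleast_2d(P)-c['eye'])@c['R']; return q[:,:2]/q[:,2:]*c['f']+[c['cx'],c['cy']]
def onz(c,uv,z):
    uv=np.atleast_2d(uv).astype(float); d=np.c_[(uv-[c['cx'],c['cy']])/c['f'],np.ones(len(uv))]@c['R'].T
    return c['eye']+d*((z-c['eye'][2])/d[:,2:])
def crop(c,u,v,w,h,k): 
    return cv2.resize(c['image'][v:v+h,u:u+w,::-1],None,fx=k,fy=k,interpolation=cv2.INTER_CUBIC)
E
python3 - <<'E'
from h import *
t,s=cam('top'),cam('side')
im=np.vstack([np.hstack([crop(t,240,165,100,75,4),crop(s,240,165,100,75,4)]),np.hstack([crop(t,118,272,40,30,10),crop(s,210,309,40,30,10)])])
cv2.imwrite('pics/c1.png',im)
print(onz(t,[[138,287],[262,233],[265,192],[312,197],[246,158],[332,232]],.115)); print(onz(t,[138,287],.017),onz(s,[230,324],.017))
E
```

```text
[[ 0.44203791  0.27355152  0.115     ]
 [ 0.54980197  0.02902765  0.115     ]
 [ 0.63587787  0.0233415   0.115     ]
 [ 0.62555614 -0.07484067  0.115     ]
 [ 0.70959881  0.06396038  0.115     ]
 [ 0.55202492 -0.1148639   0.115     ]]
[[0.44228273 0.30326171 0.017     ]] [[0.44025814 0.30100105 0.017     ]]
```

View pics/c1.png

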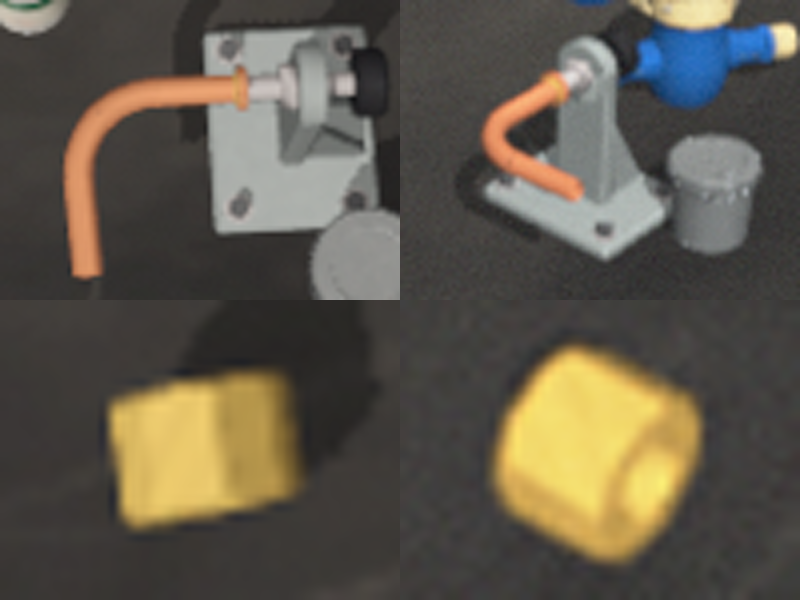

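The crop shows the nut's axis lying nearly along world x, with the visible end facing −x. Next I'll zoom in to see which end that is, and fit the tail shape.

```bash
cat > tail.py <<'E'
from h import *
def line(p,n=161):
    # p: bend_start x,y, yaw(stand y dir angle), e1,e2,e3 -> centreline from collar face to tail end, cumulative s
    x,y,th,e1,e2,e3=p; s=np.linspace(0,.1607,n); ds=s[1]-s[0]; hb=.045*np.pi/4
    a=th+np.where(s<.04,0,e1)+np.where(s>.04+hb,e2,0)+np.where(s>.04+2*hb,e3,0)+np.clip((s-.04)/.045,0,np.pi/2)
    m=(a[1:]+a[:-1])/2; q=np.vstack([[0,0],np.cumsum(np.c_[np.cos(m),np.sin(m)]*ds,0)])
    q+=np.array([x,y])-np.array([np.interp(.04,s,q[:,0]),np.interp(.04,s,q[:,1])])
    return np.c_[q,np.full(n,.115)],a,s
def soft(c,P,box):
    u0,v0,w,h=box; uv=proj(c,P); dep=(P-c['eye'])@c['R'][:,2]
    g=np.stack(np.meshgrid(np.arange(u0,u0+w),np.arange(v0,v0+h)),-1).reshape(-1,1,2)
    d=np.linalg.norm(g-uv[None],axis=2)-.0075*c['f']/dep
    return 1/(1+np.exp(np.clip(d.min(1)/.4,-30,30)))
def copper(c,box):
    u0,v0,w,h=box; im=c['image'][v0:v0+h,u0:u0+w].astype(float); return np.clip((im[...,0]-im[...,2]-25)/80,0,1).ravel()
E
python3 - <<'E'
from tail import *
t,s=cam('top'),cam('side'); bt=(250,175,49,65); bs=(255,180,26,36)
bs=(252,180,40,38)
res={}
for nm,cs in (('top',[(t,bt)]),('side',[(s,bs)]),('both',[(t,bt),(s,bs)])):
    f=lambda p:np.r_[np.concatenate([soft(c,line(p)[0],b)-copper(c,b) for c,b in cs]),p[3:]/.04*.5]
    o=least_squares(f,[.635,-.015,np.pi/2,0,0,0],x_scale=[.01,.01,.1,.05,.05,.05],diff_step=1e-4)
    L,a,_=line(o.x); print(nm,o.cost,o.x.round(4),'end',L[-1].round(4),'dir deg',np.degrees(a[-1]).round(2),'collar',L[0].round(4))
    res[nm]=o.x
np.save('tail.npy',res['both'])
k=28;im=crop(s,217,313,28,21,k)
cv2.imwrite('pics/c2.png',im)
a=onz(t,[[121.5-4+.0,272+40/1-40+12.5]],.017)
# nut axis from top crop corners (tile px/10)
P=onz(t,[[118+11.5,272+10],[118+13,272+22.5],[118+28.5,272+7],[118+30,272+19.5]],.017);print(P)
E
```

```text
top 6.017269649175952 [ 0.6459 -0.0114  1.6054 -0.0929  0.0207  0.127 ] end [0.5534 0.031  0.115 ] dir deg 185.13 collar [ 0.6472 -0.0514  0.115 ]
side 6.651347268900661 [ 0.6466 -0.0143  1.5657 -0.0267  0.0219  0.0679] end [0.5528 0.0285 0.115 ] dir deg 183.32 collar [ 0.6464 -0.0543  0.115 ]
both 22.021464978767366 [ 0.6459 -0.0126  1.5996 -0.0923  0.0096  0.1421] end [0.5539 0.0305 0.115 ] dir deg 185.06 collar [ 0.647  -0.0526  0.115 ]
[[0.45316819 0.3225635  0.017     ]
 [0.42615719 0.31746618 0.017     ]
 [0.45961698 0.28571949 0.017     ]
 [0.43250257 0.28081471 0.017     ]]
```

View pics/c2.png

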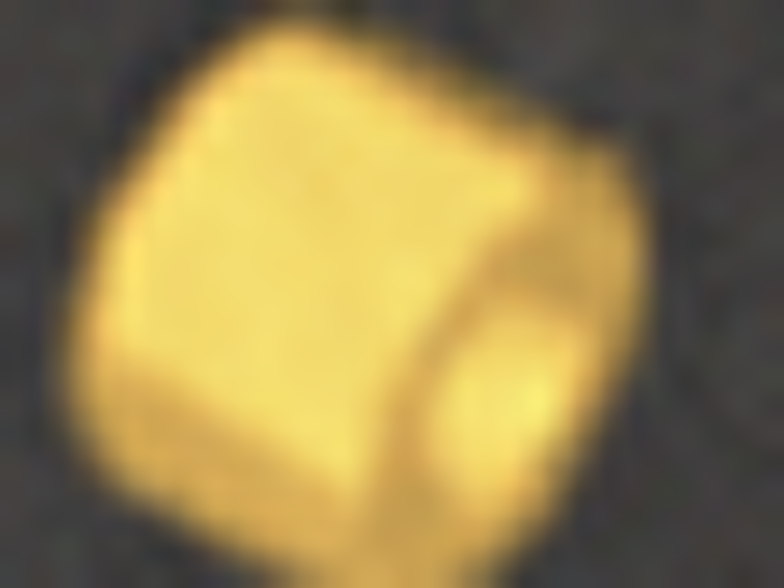

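The visible end has a bright hole about 240 zoom-px long, which suggests the 17 mm bore. I'll check that with projected circles and refit the tail with bounds and camera offsets.

Run:
```python
from tail import *
t,s=cam('top'),cam('side'); bt=(250,175,45,65); bs=(252,180,40,38)
g=np.stack(np.meshgrid(np.arange(252,292),np.arange(180,218)),-1).reshape(-1,2); ws=~((g[:,0]>272)&(g[:,1]<194))
def sh(c,o): c=dict(c); c['cx']=c['cx']+o[0]; c['cy']=c['cy']+o[1]; return c
def f(q):
    p=q[:6];L=line(p)[0]
    return np.r_[soft(sh(t,q[6:8]),L,bt)-copper(t,bt),(soft(sh(s,q[8:10]),L,bs)-copper(s,bs))*ws,q[6:]/1.]
b=np.array([1,1,.15+0,.05,.05,.05,3,3,3,3.]);x0=np.array([.645,-.0125,np.pi/2,0,0,0,0,0,0,0])
o=least_squares(f,x0,bounds=(x0-b,x0+b),x_scale=[.01,.01,.1,.05,.05,.05,1,1,1,1],diff_step=1e-4)
L,a,_=line(o.x[:6]);print(o.cost,o.x.round(4),'end',L[-1].round(4),np.degrees(a[-1]).round(2),'collar',L[0].round(4));np.save('tail.npy',o.x[:6])
k=28;im=crop(s,217,313,28,21,k)
C=np.array([.441,.3015,.017]);ax=np.array([np.cos(.182),np.sin(.182),0]);lat=np.array([-ax[1],ax[0],0]);z=np.array([0,0,1])
# shift so silhouettes align: compare centroid of brass mask
m=(s['image'][313:340,210:250,0].astype(int)-s['image'][313:340,210:250,2])>50
vv,uu=np.nonzero(m);cen=np.array([uu.mean()+210,vv.mean()+313]);off=cen-proj(s,C)[0];print('off',off)
ph=np.linspace(0,2*np.pi,60)
ring=lambda R_,x,ph=ph:C+ax*x+R_*(np.cos(ph)[:,None]*lat+np.sin(ph)[:,None]*z)
for R_,x,col,p in((18.4,-13,(255,0,0),np.radians(22.5+45*np.arange(9))),(18.4,13,(255,0,0),np.radians(22.5+45*np.arange(9))),(13,-13,(0,0,255),ph),(8.5,-13,(0,255,0),ph),(13,-3,(0,0,120),ph)):
    uv=(proj(s,ring(R_/1e3,x/1e3,p))+off-[217,313]+.5)*k; cv2.polylines(im,[uv.astype(int)],False,col,1)
cv2.imwrite('pics/c3.png',im)
```

```text
9.400868357583686 [ 0.6459 -0.0109  1.5894 -0.05    0.05    0.05   -0.4816 -0.0089  0.5279
 -0.349 ] end [0.5518 0.0305 0.115 ] 183.93 collar [ 0.6467 -0.0509  0.115 ]
off [-0.45778115 -0.12302961]
```

View pics/c3.png

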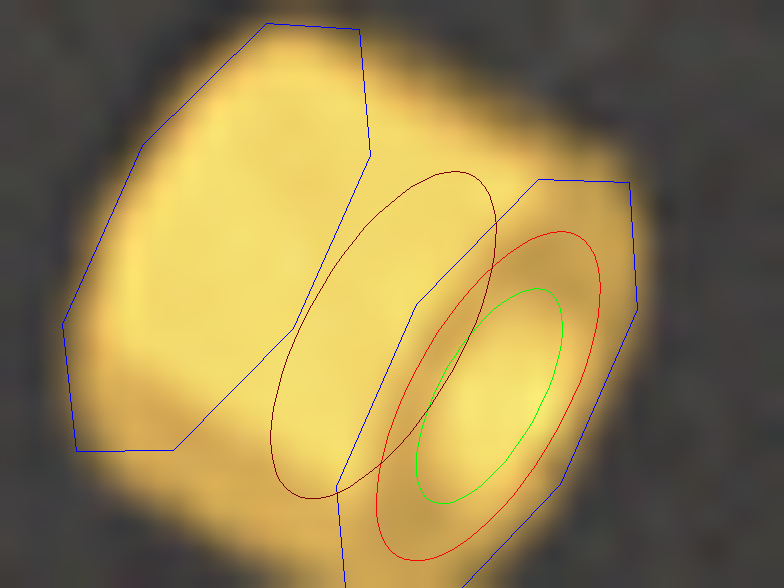

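The green circle (17 mm bore) matches the visible end exactly. So the bore faces −x and the mouth already points +x, towards the tail. Next I work out the moves to get above the nut.

```bash
cat >> h.py <<'E'
def rows(*T):
    "targets (x,y,z,psi deg of tool x) -> tool shift mm and turn deg from the present pose"
    st=r.read_state(); M=R.from_quat(st['eef_rot']).as_matrix(); p0=np.degrees(np.arctan2(M[1,0],M[0,0]))
    print('t',round(st['time'],2),'tcp',st['ee_pos'].round(4),'psi',p0.round(2),'tilt',M[:2,2].round(4),'F',st['ft_force'].round(2),'T',st['torque'].round(2),'w',st['width'].round(4),'g',np.round(st['grip_force'],1))
    for x,y,z,ps in T: print((M.T@(np.array([x,y,z])-st['ee_pos'])*1e3).round(1),round(-((ps-p0+180)%360-180),1))
E
python3 - <<'E'
from h import *
rows((.40,-.40,.22,50),(.5,-.1,.22,100),(.5,.1,.20,150),(.441,.3015,.10,190.5),(.441,.3015,.004,190.5))
E
```

```text
Traceback (most recent call last):
  File "h.py", line 17, in rows
    print('t',round(st['time'],2),'tcp',st['ee_pos'].round(4),'psi',p0.round(2),'tilt',M[:2,2].round(4),'F',st['ft_force'].round(2),'T',st['torque'].round(2),'w',st['width'].round(4),'g',np.round(st['grip_force'],1))
                                                                                                                                                                  ^^^^^^^^^^^^^^^^^
AttributeError: 'float' object has no attribute 'round'
```

```bash
sed -i "s/st\['width'\].round(4)/round(st['width'],4)/" h.py
python3 - <<'E'
from h import *
rows((.40,-.40,.22,50),(.5,-.1,.22,100),(.5,.1,.20,150),(.441,.3015,.10,190.5),(.441,.3015,.004,190.5))
E
```

```text
t 0.4 tcp [ 0.163  -0.6033  0.2225] psi 15.12 tilt [-0.      0.0001] F [-0.3   0.01 -0.63] T [-0.05 -0.07  0.02] w 0.0872 g 0.0
[ 281.9 -134.5    2.5] -34.9
[ 456.6 -398.     2.5] -84.9
[ 508.8 -591.1   22.5] -134.9
[ 504.4 -801.   122.6] -175.4
[ 504.4 -801.   218.6] -175.4
```

```bash
python3 -m crank '[[[41,-19,0,-5,1],[82,-38,1,-10,1],[123,-58,1,-15,1],[162,-77,1,-20,1],[202,-96,2,-25,1],[242,-115,2,-30,1],[282,-135,2,-35,1],[307,-173,2,-42,1],[332,-211,2,-49,1],[357,-249,2,-56,1],[382,-287,2,-64,1],[407,-325,2,-71,1],[432,-363,2,-78,1],[457,-398,2,-85,1],[470,-446,6,-93,1],[482,-494,10,-101,1],[495,-542,15,-109,1],[509,-590,20,-117,1],[508,-620,22,-125,1],[508,-650,22,-133,1]]]'
python3 - <<'E'
from h import *
rows((.441,.3015,.10,190.5),(.441,.3015,.004,190.5))
E
```

```text
time: 2.4
ee_pos: [0.4832, 0.1585, 0.2004]
eef_rot: [0.271, 0.963, -0.0, -0.0]
ft_force: [0.3, -1.8, 0.7]
width: 0.087
grip_force: 0.0
t 2.4 tcp [0.4832 0.1585 0.2004] psi 148.53 tilt [-0.0002  0.    ] F [ 0.28 -1.78  0.71] T [ 0.01 -0.13  0.02] w 0.087 g 0.0
[110.7 100.  100.4] -42.0
[110.6 100.  196.4] -42.0
```

```bash
python3 -m crank '[[[22,20,20,-8,1],[44,40,40,-16,1],[66,60,60,-24,1],[88,80,80,-32,1],[111,100,100,-42,1],[111,100,100,-42,1],[111,100,130,-42,1],[111,100,160,-42,1],[111,100,180,-42,1],[111,100,192,-42,1],[111,100,196,-42,1],[111,100,196,-42,1],[111,100,196,-42,-1],[111,100,196,-42,-1],[111,100,196,-42,-1],[111,100,196,-42,-1],[111,100,196,-42,-1],[111,100,196,-42,-1],[111,100,196,-42,-1],[111,100,196,-42,-1]]]' 25
python3 - <<'E'
from h import *
rows()
E
```

```text
time: 4.4
ee_pos: [0.4425, 0.3004, 0.0046]
eef_rot: [-0.088, 0.996, 0.0, 0.0]
ft_force: [-0.7, 0.5, 0.7]
width: 0.0336
grip_force: 25.0
t 4.4 tcp [0.4425 0.3004 0.0046] psi -169.88 tilt [0.0002 0.0003] F [-0.69  0.45  0.7 ] T [ 0.36 -0.12 -0.  ] w 0.0336 g 25.0
```

Run:
```python
from h import *
d=np.array([np.cos(np.radians(3.9)),np.sin(np.radians(3.9))]);e=np.array([.5518,.0305])
rows((.4425,.3004,.17,190),(*(e-d*.06),.17,183.9),(*(e-d*.045),.1026,183.9))
```

```text
t 4.4 tcp [0.4425 0.3004 0.0046] psi -169.88 tilt [0.0002 0.0003] F [-0.69  0.45  0.7 ] T [ 0.36 -0.12 -0.  ] w 0.0336 g 25.0
[-0.000e+00  1.000e-01 -1.654e+02] 0.1
[  -0.5 -278.3 -165.5] 6.2
[ -15.4 -280.   -98.1] 6.2
```

```bash
python3 -m crank '[[[0,0,-40,0,-1],[0,0,-80,0,-1],[0,0,-120,0,-1],[0,-20,-150,1,-1],[0,-60,-165,2,-1],[0,-100,-165,3,-1],[0,-140,-165,4,-1],[0,-180,-165,5,-1],[0,-220,-165,6,-1],[0,-260,-165,6.2,-1],[0,-278,-165,6.2,-1],[0,-278,-165,6.2,-1],[-5,-279,-140,6.2,-1],[-10,-280,-120,6.2,-1],[-15,-280,-105,6.2,-1],[-15,-280,-98,6.2,-1],[-15,-280,-98,6.2,-1],[-15,-280,-98,6.2,-1]]]'
python3 - <<'E'
from tail import *
rows()
s=cam('side');t=cam('top');st=r.read_state();M=R.from_quat(st['eef_rot']).as_matrix()
k=8;im=crop(s,245,175,50,50,k)
nut=st['ee_pos']+[0,0,.0124];mouth=nut-M[:,0]*.013;back=nut+M[:,0]*.013
L=line(np.load('tail.npy'))[0]
for P,c in((np.array([back,mouth]),(0,255,0)),(L,(255,0,0))):
    cv2.polylines(im,[((proj(s,P)-[245,175]+.5)*k).astype(int)],False,c,1)
it=crop(t,230,170,50,75,8)
for P,c in((np.array([back,mouth]),(0,255,0)),(L,(255,0,0))):
    cv2.polylines(it,[((proj(t,P)-[230,170]+.5)*k).astype(int)],False,c,1)
cv2.imwrite('pics/c4.png',np.hstack([np.vstack([im,np.zeros((200,400,3),np.uint8)]),it]))
E
```

```text
time: 6.2
ee_pos: [0.5065, 0.0277, 0.1031]
eef_rot: [-0.035, 0.999, 0.0, 0.0]
ft_force: [-0.3, 0.7, -1.3]
width: 0.0335
grip_force: 25.0
t 6.2 tcp [0.5065 0.0277 0.1031] psi -176.04 tilt [0.0005 0.    ] F [-0.27  0.73 -1.27] T [ 0.1  -0.16 -0.  ] w 0.0335 g 25.0
```

View pics/c4.png

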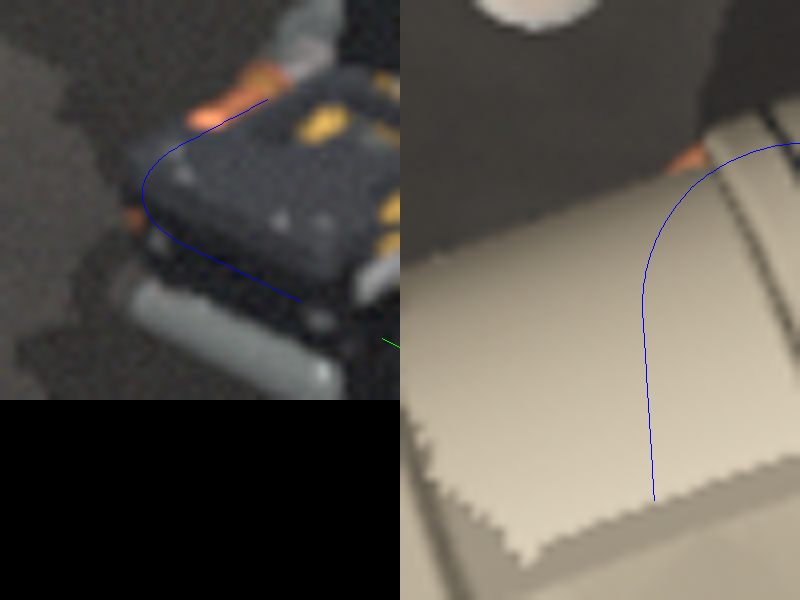

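The gripper hides the joint from both cameras, so I'll go in by force feedback with small steps.

```bash
python3 -m crank '[[[-10,0,0,0,-1],[-20,0,0,0,-1],[-30,0,0,0,-1],[-36,0,0,0,-1],[-38,0,0,0,-1],[-38,0,0,0,-1]]]';  python3 -m crank '[[[-1.5,0,0,0,-1],[-3,0,0,0,-1],[-3,0,0,0,-1]]]'; python3 -m crank '[[[-1.5,0,0,0,-1],[-3,0,0,0,-1],[-3,0,0,0,-1]]]';python3 -c "
from h import *
rows()"
```

```text
time: 6.9
ee_pos: [0.5445, 0.03, 0.1024]
eef_rot: [-0.034, 0.999, 0.0, -0.0]
ft_force: [0.4, -0.6, -0.8]
width: 0.0339
grip_force: 25.0
time: 7.2
ee_pos: [0.5474, 0.0298, 0.1026]
eef_rot: [-0.034, 0.999, -0.0, 0.0]
ft_force: [-0.5, 0.7, -0.5]
width: 0.0337
grip_force: 25.0
time: 7.5
ee_pos: [0.5505, 0.0302, 0.1026]
eef_rot: [-0.034, 0.999, 0.0, 0.0]
ft_force: [-0.1, -0.7, -1.4]
width: 0.0336
grip_force: 25.0
t 7.5 tcp [0.5505 0.0302 0.1026] psi -176.08 tilt [0.0001 0.0001] F [-0.06 -0.68 -1.37] T [ 0.26 -0.15  0.01] w 0.0336 g 25.0
```

```bash
for i in 1 ; do python3 -m crank '[[[-1,0,0,0,-1],[-2,0,0,0,-1],[-3,0,0,0,-1],[-3,0,0,0,-1]]]'|egrep 'pos|ft'; done; python3 -m crank '[[[-1,0,0,0,-1],[-2,0,0,0,-1],[-3,0,0,0,-1],[-3,0,0,0,-1]]]'|egrep 'pos|ft';python3 -c "
from h import *
rows()"
```

```text
ee_pos: [0.5534, 0.0305, 0.1025]
ft_force: [-0.5, 1.1, -2.2]
ee_pos: [0.5564, 0.0307, 0.1025]
ft_force: [-0.6, 2.6, -2.0]
t 8.3 tcp [0.5564 0.0307 0.1025] psi -176.08 tilt [0.0001 0.0002] F [-0.59  2.64 -2.04] T [ 0.51  0.01 -0.02] w 0.0339 g 25.0
```

```bash
python3 -m crank '[[[0,0.8,0.3,0,-1],[0,0.8,0.3,0,-1],[-1,0.8,0.3,0,-1],[-2,0.8,0.3,0,-1],[-2,0.8,0.3,0,-1]]]'|egrep 'pos|ft'; python3 -m crank '[[[-1,0,0,0,-1],[-2,0,0,0,-1],[-3,0,0,0,-1],[-3,0,0,0,-1]]]'|egrep 'pos|ft|time'
```

```text
ee_pos: [0.5585, 0.0313, 0.1023]
ft_force: [-1.3, -0.0, -1.4]
time: 9.2
ee_pos: [0.5614, 0.0317, 0.1022]
ft_force: [-0.3, 0.1, -1.6]
```

```bash
cat > step.py <<'E'
# usage: step.py ox oy dpsi  d1 d2 ...   (d: bore-centre travel from the tail end, mm)
import sys; from tail import *
A=[float(v) for v in sys.argv[1:]]; ox,oy,dp=A[:3]
L,a,s=line(np.load('tail.npy'),322)
s=np.r_[s,s[-1]+np.arange(1,61)/2000]; L=np.vstack([L,L[-1]+np.arange(1,61)[:,None]/2000*np.r_[np.cos(a[-1]),np.sin(a[-1]),0]])
s=np.r_[-np.arange(60,0,-1)/2000,s]; L=np.vstack([L[0]-np.arange(60,0,-1)[:,None]/2000*np.r_[np.cos(a[0]),np.sin(a[0]),0],L])
P=lambda q:np.array([np.interp(q,s,L[:,i]) for i in(0,1)])
T=[]
for d in A[3:]:
    q=.1607-d/1000; w=np.linspace(q-.008,q+.008,17); c=np.mean([P(v) for v in w],0)
    t=P(q+.008)-P(q-.008); ps=np.arctan2(t[1],t[0])+np.radians(dp)
    T.append((*(c-.005*np.r_[np.cos(ps),np.sin(ps)]+[ox/1e3,oy/1e3]),.1026-.0003,np.degrees(ps)))
rows(*T)
st=r.read_state();M=R.from_quat(st['eef_rot']).as_matrix()
print('F tool',(M.T@st['ft_force']).round(2),'off tool y from first target see row1')
E
python3 step.py 0 .5 0 5 8 11 14 17 20
```

```text
t 9.2 tcp [0.5614 0.0317 0.1022] psi -176.08 tilt [0.0001 0.    ] F [-0.31  0.14 -1.64] T [ 0.05 -0.16 -0.01] w 0.0341 g 25.0
[-0.4 -0.1 -0.1] -0.0
[-3.4 -0.1 -0.1] -0.0
[-6.4 -0.1 -0.1] -0.0
[-9.4 -0.1 -0.1] -0.0
[-12.4  -0.1  -0.1] -0.0
[-15.4  -0.1  -0. ] -0.0
F tool [0.3  0.16 1.64] off tool y from first target see row1
```

```bash
python3 -m crank '[[[-1.5,0,0,0,-1],[-3,0,0,0,-1],[-4.5,0,0,0,-1],[-6,0,0,0,-1],[-6,0,0,0,-1]]]'|egrep 'ft'; python3 -m crank '[[[-1.5,0,0,0,-1],[-3,0,0,0,-1],[-4.5,0,0,0,-1],[-6,0,0,0,-1],[-6,0,0,0,-1],[-6,0,0,0,-1]]]'|egrep 'ft'; python3 step.py 0 .5 0 17 20 23 26 29 32 35 38
```

```text
ft_force: [-0.7, 0.5, -1.3]
ft_force: [-0.1, 2.2, -2.1]
t 10.3 tcp [0.5734 0.0326 0.1023] psi -176.08 tilt [0.0003 0.0001] F [-0.11  2.2  -2.08] T [ 0.27 -0.23 -0.02] w 0.0334 g 25.0
[-0.4 -0.2 -0. ] -0.0
[-3.4 -0.2 -0. ] -0.0
[-6.4 -0.2 -0. ] -0.0
[-9.4 -0.2 -0. ] -0.0
[-12.4  -0.2  -0. ] -0.0
[-15.4  -0.2  -0. ] -0.0
[-18.4  -0.2  -0. ] -0.0
[-21.4  -0.2  -0. ] -0.0
F tool [-0.04  2.2   2.08] off tool y from first target see row1
```

```bash
python3 -m crank '[[[0,0.7,0,-1,-1],[-1.5,0.7,0,-1,-1],[-3,0.8,0,-1,-1],[-4.5,0.8,0,-1,-1],[-6,0.9,0,-1,-1],[-6,0.9,0,-1,-1]]]'|egrep 'ft'; python3 step.py 0 1.3 1 23 26 29 32 35 38
```

```text
ft_force: [0.0, 0.2, -0.8]
t 10.9 tcp [0.5794 0.0338 0.1022] psi -175.09 tilt [ 0.0001 -0.    ] F [ 0.05  0.17 -0.77] T [ 0.13 -0.2   0.06] w 0.0342 g 25.0
[-0.4 -0.1 -0.1] -0.0
[-3.4 -0.1 -0.1] -0.0
[-6.4 -0.2 -0.1] -0.0
[-9.4 -0.2 -0.1] -0.0
[-12.4  -0.3  -0.1] -0.0
[-15.4  -0.3  -0.1] -0.0
F tool [-0.06  0.17  0.77] off tool y from first target see row1
```

```bash
python3 -m crank '[[[-1.5,0,0,0,-1],[-3,0,0,0,-1],[-4.5,0,0,0,-1],[-6,0,0,0,-1],[-6,0,0,0,-1]]]'|egrep 'ft'; python3 -m crank '[[[-1.5,0,0,0,-1],[-3,0,0,0,-1],[-4.5,0,0,0,-1],[-6,0,0,0,-1],[-6,0,0,0,-1],[-6,0,0,0,-1]]]'|egrep 'ft'; python3 step.py 0 1.3 1 35 38 41 44 47 50 53 56 59 62
```

```text
ft_force: [0.1, 0.9, -1.1]
ft_force: [-0.2, 0.0, -1.8]
t 12.0 tcp [0.5911 0.0349 0.1022] psi -175.08 tilt [-0.0001 -0.    ] F [-0.22  0.02 -1.77] T [ 0.14 -0.15 -0.01] w 0.0339 g 25.0
[-0.6 -0.4 -0.1] -0.0
[-3.6 -0.4 -0.1] -0.0
[-6.6 -0.5 -0.1] -0.0
[-9.6 -0.6 -0.1] 0.5
[-12.6  -0.8  -0.1] 1.9
[-15.5  -1.2  -0.1] 4.0
[-18.5  -1.8  -0.1] 6.8
[-21.4  -2.6  -0.1] 10.3
[-24.2  -3.6  -0.1] 14.3
[-27.   -4.8  -0.1] 18.1
F tool [0.22 0.03 1.77] off tool y from first target see row1
```

```bash
cat > refit.py <<'E'
import sys; from tail import *
t,s=cam('top'),cam('side'); 
for c,n in((t,'top'),(s,'side')): c['image']=cv2.imread(f'pics/{n}0.png')[:,:,::-1]
bt=(250,175,45,65); bs=(252,180,40,38)
g=np.stack(np.meshgrid(np.arange(252,292),np.arange(180,218)),-1).reshape(-1,2); ws=~((g[:,0]>272)&(g[:,1]<194))
def sh(c,o): c=dict(c); c['cx']=c['cx']+o[0]; c['cy']=c['cy']+o[1]; return c
def run(pts,ang,b_e):
    def f(q):
        L,a,_=line(q[:6]); D=[]
        for x,y in pts:
            i=np.argmin(np.hypot(L[:,0]-x,L[:,1]-y)); D.append(((x-L[i,0])*-np.sin(a[i])+(y-L[i,1])*np.cos(a[i]))/.0002)
        return np.r_[soft(sh(t,q[6:8]),L,bt)-copper(t,bt),(soft(sh(s,q[8:10]),L,bs)-copper(s,bs))*ws,q[6:],D,(a[-1]-np.radians(ang))/.01]
    b=np.array([1,1,.15,b_e,b_e,b_e,3,3,3,3.]);x0=np.array([.645,-.0125,np.pi/2,0,0,0,0,0,0,0])
    o=least_squares(f,x0,bounds=(x0-b,x0+b),x_scale=[.01,.01,.1,.05,.05,.05,1,1,1,1],diff_step=1e-4)
    L,a,_=line(o.x[:6]);print(b_e,o.cost.round(2),o.x.round(4),'end',L[-1].round(4),np.degrees(a[-1]).round(2),'collar',L[0].round(4));return o.x
if __name__=='__main__':
    pts=[(.5614,.0317),(.5794,.0337),(.5850,.0344)]
    for be in(.1,.055): o=run(pts,185,be)
    np.save('tail2.npy',o[:6])
E
python3 refit.py; sed -i 's/tail.npy/tail2.npy/' step.py; python3 step.py 0 0 0 35 38 41 44 47 50 53 56 59 62
```

```text
0.1 8.8 [ 0.645  -0.0101  1.6141 -0.1     0.0513  0.1     0.1578 -0.2302  0.781
 -0.6117] end [0.5522 0.0311 0.115 ] 185.42 collar [ 0.6467 -0.0501  0.115 ]
0.055 12.14 [ 0.6454 -0.0084  1.6087 -0.055   0.055   0.055   0.1548 -0.0987  0.7905
 -0.5941] end [0.5507 0.031  0.115 ] 185.32 collar [ 0.6469 -0.0484  0.115 ]
t 12.1 tcp [0.5911 0.0348 0.1022] psi -175.09 tilt [-0.     -0.0001] F [ 0.44 -0.03 -1.73] T [ 0.12 -0.12 -0.07] w 0.0339 g 25.0
[ 0.6 -0.1 -0.1] -0.4
[-2.4 -0.1 -0.1] -0.4
[-5.4 -0.1 -0.1] -0.4
[-8.4 -0.1 -0.1] 0.2
[-11.4  -0.3  -0.1] 1.6
[-14.4  -0.6  -0.1] 3.7
[-17.4  -1.1  -0.1] 6.6
[-20.3  -1.9  -0.1] 10.2
[-23.1  -2.9  -0.1] 14.2
[-25.9  -4.   -0.1] 18.0
F tool [-0.43 -0.07  1.73] off tool y from first target see row1
```

Run:
```python
from h import *
t=cam('top'); P=onz(t,np.array([[205,35],[365,27],[215,233],[375,225]])/4+[240,165],.01)[:,:2]
an=lambda d:np.degrees(np.arctan2(d[1],d[0])).round(2)
print(an(P[0]-P[1]),an(P[2]-P[3]),an(P[0]-P[2])+90,P.round(4),P.mean(0))
```

```text
93.26 92.99 92.4 [[ 0.7044 -0.0373]
 [ 0.7099 -0.1326]
 [ 0.586  -0.0423]
 [ 0.5909 -0.1353]] [ 0.64779624 -0.08688515]
```

```bash
python3 -m crank '[[[-2,0,0,0,-1],[-4,0,0,0,-1],[-6,0,0,0,-1],[-8,0,0,0.2,-1],[-8,0,0,0.2,-1]]]'|egrep 'ft'; python3 -m crank '[[[-1.5,-0.1,0,0.7,-1],[-3,-0.2,0,1.4,-1],[-4.5,-0.3,0,2.5,-1],[-6,-0.5,0,3.5,-1],[-6,-0.5,0,3.5,-1]]]'|egrep 'ft'; python3 step.py 0 0 0 47 50 53 56 59 62 65
```

```text
ft_force: [0.6, -0.7, -1.6]
ft_force: [0.0, 0.6, -1.1]
t 13.15 tcp [0.6053 0.0355 0.1022] psi -178.84 tilt [ 0.0001 -0.0001] F [ 0.03  0.63 -1.06] T [ 0.12 -0.18  0.  ] w 0.0337 g 25.0
[ 2.8  0.1 -0.1] -2.2
[-0.2 -0.  -0.1] -0.0
[-3.2 -0.4 -0.1] 2.8
[-6.1 -0.9 -0.1] 6.4
[-9.  -1.7 -0.1] 10.4
[-11.9  -2.7  -0.1] 14.2
[-14.6  -3.8  -0.1] 18.1
F tool [-0.04  0.63  1.06] off tool y from first target see row1
```

```bash
python3 -m crank '[[[-1.5,-0.2,0,1.4,-1],[-3.2,-0.4,0,2.8,-1],[-4.6,-0.6,0,4.6,-1],[-6.1,-0.9,0,6.4,-1],[-6.1,-0.9,0,6.4,-1]]]'|egrep 'ft';  python3 step.py 0 0 0 56 59 62 65 68
```

```text
ft_force: [0.3, -0.2, -1.4]
t 13.65 tcp [0.6114 0.0347 0.1023] psi 174.72 tilt [ 0.0001 -0.0001] F [ 0.27 -0.16 -1.44] T [ 0.09 -0.14  0.02] w 0.0342 g 25.0
[-0.  0. -0.] -0.0
[-3.  -0.5 -0. ] 4.0
[-5.9 -1.1 -0. ] 7.8
[-8.8 -1.9 -0. ] 11.6
[-11.6  -2.9  -0. ] 15.4
F tool [-0.29 -0.14  1.44] off tool y from first target see row1
```

```bash
python3 -m crank '[[[-1.5,-0.2,0,2,-1],[-2.9,-0.4,0,3.9,-1],[-2.9,-0.4,0,3.9,-1]]]'|egrep 'ft';  python3 step.py 0 0 0 59 62 65 68 71
```

```text
ft_force: [-0.1, 0.7, -1.6]
t 13.95 tcp [0.6142 0.034  0.1022] psi 170.88 tilt [ 0.0001 -0.0001] F [-0.09  0.73 -1.6 ] T [ 0.09 -0.18 -0.02] w 0.0334 g 25.0
[-0.2 -0.  -0.1] 0.2
[-3.2 -0.5 -0.1] 4.0
[-6.1 -1.1 -0.1] 7.8
[-9.  -1.9 -0.1] 11.6
[-11.8  -3.   -0.1] 15.4
F tool [0.21 0.7  1.6 ] off tool y from first target see row1
```

```bash
python3 -m crank '[[[-1.6,-0.2,0,2,-1],[-3.2,-0.5,0,4,-1],[-4.6,-0.8,0,6,-1],[-6.1,-1.1,0,7.8,-1],[-6.1,-1.1,0,7.8,-1]]]'|egrep 'ft';  python3 step.py 0 0 0 65 68 71 74 77
```

```text
ft_force: [-0.3, 0.4, -0.8]
t 14.45 tcp [0.62   0.032  0.1022] psi 163.1 tilt [ 0.     -0.0001] F [-0.31  0.38 -0.81] T [ 0.09 -0.16  0.  ] w 0.0337 g 25.0
[-0.  -0.  -0.1] 0.0
[-3.  -0.4 -0.1] 3.8
[-5.9 -1.1 -0.1] 7.6
[-8.8 -1.9 -0.1] 11.5
[-11.6  -2.9  -0.1] 15.3
F tool [0.41 0.28 0.81] off tool y from first target see row1
```

```bash
python3 -m crank '[[[-1.5,-0.2,0,2,-1],[-3,-0.4,0,3.8,-1],[-4.5,-0.8,0,5.7,-1],[-5.9,-1.1,0,7.6,-1],[-5.9,-1.1,0,7.6,-1]]]'|egrep 'ft';  python3 step.py 0 0 0 71 74 77 80 83
```

```text
ft_force: [-0.0, 0.0, -1.6]
t 14.95 tcp [0.6254 0.0291 0.1023] psi 155.43 tilt [ 0.0002 -0.0002] F [-0.05  0.01 -1.64] T [ 0.06 -0.15 -0.  ] w 0.0332 g 25.0
[ 0.1  0.1 -0. ] -0.0
[-2.8 -0.3 -0. ] 3.8
[-5.8 -1.  -0. ] 7.6
[-8.6 -1.9 -0. ] 12.0
[-11.4  -3.   -0. ] 16.4
F tool [ 0.05 -0.01  1.64] off tool y from first target see row1
```

```bash
python3 -m crank '[[[-1.4,-0.1,0,2,-1],[-2.8,-0.3,0,3.8,-1],[-4.3,-0.6,0,5.7,-1],[-5.8,-1.0,0,7.6,-1],[-5.8,-1.0,0,7.6,-1]]]'|egrep 'ft';  python3 step.py 0 0 0 77 80 83 86 89
```

```text
ft_force: [0.7, -0.1, -1.2]
t 15.45 tcp [0.6302 0.0257 0.1022] psi 147.82 tilt [-0.0001 -0.0003] F [ 0.7  -0.06 -1.22] T [-0.01 -0.    0.03] w 0.0338 g 25.0
[-0.   0.1 -0.1] 0.0
[-3.  -0.3 -0.1] 4.3
[-5.9 -1.1 -0.1] 8.8
[-8.7 -2.  -0.1] 13.2
[-11.5  -3.2  -0.1] 17.6
F tool [-0.62  0.32  1.22] off tool y from first target see row1
```

```bash
python3 -m crank '[[[-1.5,-0.1,0,2.1,-1],[-3,-0.3,0,4.3,-1],[-4.4,-0.7,0,6.5,-1],[-5.9,-1.1,0,8.6,-1],[-5.9,-1.1,0,8.6,-1]]]'|egrep 'ft';  python3 step.py 0 0 0 83 86 89 92 95
```

```text
ft_force: [-1.8, -1.4, -1.5]
t 15.95 tcp [0.6344 0.0217 0.1021] psi 139.3 tilt [-0.0004 -0.0003] F [-1.82 -1.39 -1.53] T [-0.09  0.06 -0.03] w 0.0335 g 25.0
[-0.2  0.1 -0.2] 0.2
[-3.1 -0.4 -0.2] 4.6
[-6.  -1.2 -0.2] 9.1
[-8.9 -2.1 -0.2] 13.5
[-11.7  -3.3  -0.2] 17.6
F tool [ 0.48 -2.24  1.53] off tool y from first target see row1
```

```bash
python3 -m crank '[[[0,-0.6,0,0,-1],[-1.5,-0.9,0,2.1,-1],[-3,-1.2,0,4.4,-1],[-3,-1.2,0,4.4,-1]]]'|egrep 'ft';  python3 step.py 0 0 0 86 89 92 95 98
```

```text
ft_force: [-1.3, -0.6, -1.7]
t 16.35 tcp [0.6362 0.0189 0.1023] psi 134.92 tilt [ 0.0004 -0.0001] F [-1.33 -0.58 -1.7 ] T [ 0.01 -0.12  0.  ] w 0.0336 g 25.0
[ 0.1  0.6 -0. ] 0.3
[-2.9  0.  -0. ] 4.7
[-5.8 -0.7 -0. ] 9.1
[-8.6 -1.6 -0. ] 13.2
[-11.4  -2.7  -0. ] 17.0
F tool [ 0.53 -1.35  1.7 ] off tool y from first target see row1
```

```bash
python3 -m crank '[[[0,-0.4,0,0.2,-1],[-1.5,-0.7,0,2.3,-1],[-2.9,-1.0,0,4.6,-1],[-2.9,-1.0,0,4.6,-1]]]'|egrep 'ft';  python3 step.py -.8 -.6 0 89 92 95 98 101
```

```text
ft_force: [0.2, -0.0, -1.5]
t 16.75 tcp [0.6374 0.0162 0.1023] psi 130.33 tilt [ 0.0002 -0.0002] F [ 0.22 -0.01 -1.46] T [ 0.02 -0.15  0.08] w 0.0342 g 25.0
[ 0.1  0.1 -0. ] 0.1
[-2.9 -0.4 -0. ] 4.5
[-5.8 -1.1 -0. ] 8.6
[-8.7 -2.  -0. ] 12.4
[-11.5  -3.   -0. ] 16.2
F tool [-0.15  0.16  1.46] off tool y from first target see row1
```

```bash
python3 -m crank '[[[-1.5,-0.2,0,2.3,-1],[-2.9,-0.5,0,4.5,-1],[-4.4,-0.8,0,6.5,-1],[-5.8,-1.2,0,8.6,-1],[-5.8,-1.2,0,8.6,-1]]]'|egrep 'ft';  python3 step.py -.8 -.6 0 95 98 101 104 107
```

```text
ft_force: [0.9, 0.6, -1.7]
t 17.25 tcp [0.6402 0.011  0.1023] psi 121.78 tilt [ 0.0001 -0.0002] F [ 0.89  0.63 -1.68] T [-0.06 -0.16  0.04] w 0.0337 g 25.0
[-0.   0.1 -0. ] 0.0
[-3.  -0.3 -0. ] 3.9
[-5.9 -0.9 -0. ] 7.7
[-8.8 -1.8 -0. ] 11.5
[-11.6  -2.8  -0. ] 15.3
F tool [0.06 1.09 1.68] off tool y from first target see row1
```

```bash
python3 -m crank '[[[-1.5,0,0,2,-1],[-3,-0.1,0,3.9,-1],[-4.4,-0.3,0,5.8,-1],[-5.9,-0.7,0,7.7,-1],[-5.9,-0.7,0,7.7,-1]]]'|egrep 'ft';  python3 step.py -.7 -.4 0 101 104 107 110 113
```

```text
ft_force: [-0.6, 0.1, -1.8]
t 17.75 tcp [0.6428 0.0053 0.1023] psi 113.93 tilt [ 0.0001 -0.0003] F [-0.58  0.1  -1.84] T [-0.04 -0.15  0.01] w 0.034 g 25.0
[ 0.4 -0.  -0. ] -0.2
[-2.6 -0.4 -0. ] 3.6
[-5.5 -1.1 -0. ] 7.5
[-8.4 -1.9 -0. ] 11.3
[-11.2  -2.9  -0. ] 15.1
F tool [ 0.32 -0.49  1.84] off tool y from first target see row1
```

```bash
python3 -m crank '[[[-1.4,-0.2,0,1.9,-1],[-2.7,-0.5,0,3.8,-1],[-4.1,-0.8,0,5.7,-1],[-5.5,-1.2,0,7.6,-1],[-5.5,-1.2,0,7.6,-1]]]'|egrep 'ft';  python3 step.py -.7 -.4 0 107 110 113 116 119 122
```

```text
ft_force: [0.1, 0.6, -1.0]
t 18.25 tcp [ 6.439e-01 -2.000e-04  1.022e-01] psi 106.3 tilt [ 0.0001 -0.0003] F [ 0.09  0.61 -0.98] T [ 0.03 -0.14 -0.02] w 0.0337 g 25.0
[-0.   0.2 -0.1] -0.2
[-3.  -0.3 -0.1] 3.7
[-5.9 -0.9 -0.1] 7.4
[-8.8 -1.6 -0.1] 10.2
[-11.7  -2.3  -0.1] 12.3
[-14.6  -3.1  -0.1] 13.7
F tool [0.56 0.25 0.98] off tool y from first target see row1
```

```bash
python3 -m crank '[[[-1.5,-0.1,0,1.8,-1],[-3,-0.3,0,3.6,-1],[-4.5,-0.6,0,5.5,-1],[-5.9,-0.9,0,7.3,-1],[-5.9,-0.9,0,7.3,-1]]]'|egrep 'ft';  python3 step.py -.7 -.4 0 113 116 119 122 125
```

```text
ft_force: [-0.8, 0.1, -1.8]
t 18.75 tcp [ 0.6447 -0.0061  0.1023] psi 99.0 tilt [ 0.0001 -0.0003] F [-0.76  0.12 -1.76] T [-0.02 -0.09  0.03] w 0.0338 g 25.0
[-0.  0. -0.] 0.1
[-3.  -0.3 -0. ] 3.0
[-6.  -0.7 -0. ] 5.0
[-9.  -1.1 -0. ] 6.4
[-11.9  -1.5  -0. ] 7.1
F tool [ 0.24 -0.74  1.76] off tool y from first target see row1
```

```bash
python3 -m crank '[[[-1.5,-0.2,0,1.5,-1],[-3,-0.4,0,3,-1],[-4.5,-0.6,0,4,-1],[-6,-0.8,0,5,-1],[-6,-0.8,0,5,-1]]]'|egrep 'ft';  python3 step.py -.7 -.4 0 119 122 125 128 131
```

```text
ft_force: [-1.2, 0.1, -1.8]
t 19.25 tcp [ 0.6448 -0.0122  0.1023] psi 94.04 tilt [ 0.     -0.0003] F [-1.22  0.05 -1.76] T [-0.03 -0.12 -0.02] w 0.034 g 25.0
[ 0.1  0.1 -0. ] 0.1
[-2.9 -0.  -0. ] 1.4
[-5.9 -0.2 -0. ] 2.1
[-8.9 -0.3 -0. ] 2.0
[-11.9  -0.4  -0. ] 1.9
F tool [ 0.14 -1.21  1.76] off tool y from first target see row1
```

```bash
python3 -m crank '[[[-1.5,-0.3,0,0.7,-1],[-3,-0.4,0,1.4,-1],[-4.5,-0.5,0,1.8,-1],[-6,-0.6,0,1.8,-1],[-6,-0.6,0,1.8,-1]]]'|egrep 'ft';  python3 step.py -1 -.4 0 125 128 131 134 137
```

```text
ft_force: [0.4, -0.6, -2.2]
t 19.75 tcp [ 0.6447 -0.0183  0.1022] psi 92.29 tilt [ 0.0001 -0.0003] F [ 0.39 -0.58 -2.19] T [-0.07 -0.07  0.03] w 0.034 g 25.0
[ 0.2  0.1 -0.1] 0.3
[-2.8  0.1 -0.1] 0.3
[-5.8  0.1 -0.1] 0.1
[-8.8  0.1 -0.1] 0.1
[-11.8   0.1  -0.1] 0.1
F tool [-0.6   0.37  2.19] off tool y from first target see row1
```

```bash
python3 -m crank '[[[-1.5,0,0,0,-1],[-3,0,0,0,-1],[-4.5,0,0,0,-1],[-6,0,0,0,-1],[-6,0,0,0,-1]]]'|egrep 'ft|pos';  python3 -m crank '[[[-1.5,0,0,0,-1],[-3,0,0,0,-1],[-4.5,0,0,0,-1],[-6,0,0,0,-1],[-6,0,0,0,-1]]]'|egrep 'ft|pos'; python3 step.py -1 -.4 0 137 140
```

```text
ee_pos: [0.6449, -0.0242, 0.1022]
ft_force: [0.0, -0.4, -1.4]
ee_pos: [0.6451, -0.0302, 0.1022]
ft_force: [0.5, 0.0, -1.5]
t 20.75 tcp [ 0.6451 -0.0302  0.1022] psi 92.29 tilt [-0.     -0.0002] F [ 0.49  0.03 -1.53] T [-0.04 -0.13 -0.01] w 0.034 g 25.0
[ 0.1  0.1 -0.1] 0.1
[-2.9  0.1 -0.1] 0.1
F tool [0.01 0.49 1.53] off tool y from first target see row1
```

```bash
python3 -m crank '[[[-1,0.1,0,0,-1],[-2,0.1,0,0,-1],[-3,0.1,0,0,-1],[-3,0.1,0,0,-1]]]'|egrep 'ft|pos';  python3 -m crank '[[[-1,0,0,0,-1],[-2,0,0,0,-1],[-2,0,0,0,-1]]]'|egrep 'ft|pos';  python3 -m crank '[[[-1,0,0,0,-1],[-2,0,0,0,-1],[-2,0,0,0,-1]]]'|egrep 'ft|pos'
```

```text
ee_pos: [0.6453, -0.0331, 0.1023]
ft_force: [-0.4, -0.4, -1.8]
ee_pos: [0.6455, -0.0351, 0.1022]
ft_force: [-0.4, -1.1, -1.7]
ee_pos: [0.6455, -0.0371, 0.1022]
ft_force: [-0.5, -0.2, -1.4]
```

```bash
python3 -m crank '[[[-1,0,0,0,-1],[-2,0,0,0,-1],[-2,0,0,0,-1]]]'|egrep 'ft|pos';  python3 -m crank '[[[-0.7,0,0,0,-1],[-1.5,0,0,0,-1],[-1.5,0,0,0,-1]]]'|egrep 'ft|pos'
```

```text
ee_pos: [0.6456, -0.0391, 0.1022]
ft_force: [0.5, -0.4, -1.7]
ee_pos: [0.6457, -0.0405, 0.1023]
ft_force: [0.4, -0.5, -1.6]
```

```bash
python3 -m crank '[[[-0.7,0,0,0,-1],[-1.5,0,0,0,-1],[-1.5,0,0,0,-1]]]'|egrep 'ft|pos';  python3 -m crank '[[[-0.7,0,0,0,-1],[-1.5,0,0,0,-1],[-1.5,0,0,0,-1]]]'|egrep 'ft|pos'
```

```text
ee_pos: [0.6457, -0.042, 0.1022]
ft_force: [-0.5, 0.4, -1.1]
ee_pos: [0.6458, -0.0435, 0.1022]
ft_force: [-0.0, -0.2, -1.3]
```

```bash
python3 -m crank '[[[-0.5,0,0,0,-1],[-1,0,0,0,-1],[-1,0,0,0,-1]]]'|egrep 'ft|pos';  python3 -m crank '[[[-0.5,0,0,0,-1],[-1,0,0,0,-1],[-1,0,0,0,-1]]]'|egrep 'ft|pos'
```

```text
ee_pos: [0.6458, -0.0436, 0.1022]
ft_force: [-0.5, 2.7, -2.1]
ee_pos: [0.6458, -0.0437, 0.1022]
ft_force: [-0.3, 5.4, -1.6]
```

```bash
python3 -m crank '[[[-0.5,0,0,0,-1],[-1,0,0,0,-1],[-1,0,0,0,-1]]]'|egrep 'ft|pos'
```

```text
ee_pos: [0.6458, -0.0437, 0.1022]
ft_force: [-0.4, 7.7, -1.1]
```

```bash
python3 -m crank '[[[-0.5,0,0,0,-1],[-1,0,0,0,-1],[-1,0,0,0,-1]]]'|egrep 'ft|pos'
```

```text
ee_pos: [0.6458, -0.0438, 0.1023]
ft_force: [-0.5, 9.8, -1.7]
```

Firm stop at y=−0.0437 with about 10 N axial force, which matches the expected home position. I'll relax the push, open the fingers, retreat upward and look.

```bash
python3 -m crank '[[[1.5,0,0,0,-1],[3.3,0,0,0,-1],[3.3,0,0,0,-1]]]'|egrep 'ft|pos'; python3 -m crank '[[[0,0,0,0,0.5],[0,0,0,0,0.5],[0,0,0,0,0.5],[0,0,0,0,0.5],[0,0,0,0,0.5],[0,0,0,0,0.5],[0,0,-5,0,0.5],[0,0,-15,0,0.5],[0,0,-35,0,0.5],[0,0,-65,0,0.5],[0,0,-100,0,0.5],[0,0,-130,0,0.5],[0,0,-130,0,0.5]]]'; python3 -c "
from h import *
rows((.40,-.2,.26,60))"
```

```text
ee_pos: [0.6458, -0.0437, 0.1022]
ft_force: [-0.5, 4.4, -1.2]
time: 25.75
ee_pos: [0.6478, -0.0436, 0.2383]
eef_rot: [0.693, 0.721, 0.003, 0.003]
ft_force: [-0.6, 0.7, -0.4]
width: 0.0652
grip_force: 0.0
t 25.75 tcp [ 0.6478 -0.0436  0.2383] psi 92.32 tilt [ 0.0082 -0.0004] F [-0.58  0.71 -0.36] T [ 0.02 -0.13 -0.01] w 0.0652 g 0.0
[-146.2 -253.8  -23.7] 32.3
```

```bash
python3 -m crank '[[[-20,-40,-20,3,0.5],[-50,-80,-20,8,0.5],[-80,-120,-20,14,0.5],[-110,-160,-20,20,0.5],[-140,-200,-20,26,0.5],[-180,-220,-20,32,0.5],[-220,-240,-20,38,0.5],[-260,-250,-20,42,0.5],[-300,-250,-20,46,0.5],[-340,-250,-20,50,0.5],[-340,-250,-20,50,0.5]]]'
python3 - <<'E'
from h import *
t,s=cam('top'),cam('side')
cv2.imwrite('pics/c5.png',np.hstack([crop(t,240,165,100,75,4),crop(s,240,165,100,75,4)]))
E
```

```text
time: 26.85
ee_pos: [0.4076, -0.3988, 0.2514]
eef_rot: [0.934, 0.357, -0.001, 0.0]
ft_force: [-0.8, -0.2, -1.2]
width: 0.0654
grip_force: 0.0
```

View pics/c5.png

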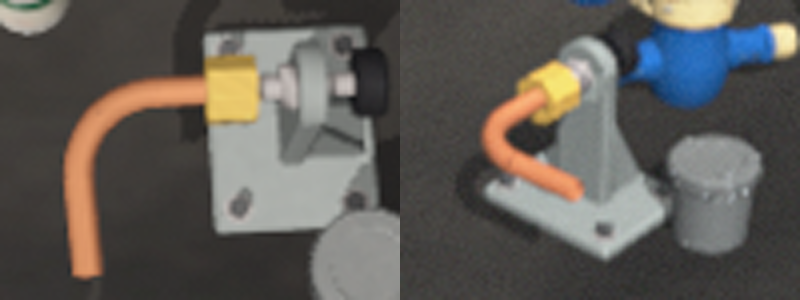

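The picture shows the nut at the collar (top crop u 205–258). It covers the collar's earlier position (u 233–249), and the tail, cup and stand look unchanged.

```bash
python3 -c "
from bench import r
print(r.close_job())"
```

```text
the job is handed in; nothing more can be done
None
```

I handed the job in with the nut home over the collar and released; a last look showed it covering the collar, with tail, stand and cup as before, and the highest contact force I read was about 10 N; no verdict came back.

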